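# Swap the two pressing weights on the glued booklets

## Task

The two pressing weights on the freshly glued booklets are the wrong way round: swap them, so that the steel cylinder ends up standing in the middle of the thick stack of booklets and the wooden block in the middle of the single thin booklet. The block must stand upright as it does now, with its long side in line with the long side of the booklet beneath it.

Things in the scene. Friction and masses are not known exactly. Their poses are not given: they have to be found in the camera images.
- block_center (a point): The centre of the loose pressing block: plain pale wood, 100 mm long (its x axis), 50 mm wide (its y axis), 60 mm high (z), about 0.2 kg. At the start it stands on the thick stack of booklets, roughly in line with it; its centre lies 30 mm above its underside. (A smaller cork sanding block, 28 mm high, lies on the table elsewhere and is not meant.)
- weight_center (a point): The centre of the loose steel weight: a plain upright cylinder of 48 mm diameter, 60 mm high, bevelled at the top edge (straight sides up to 53 mm), about 0.8 kg. At the start it stands on the thin booklet; its centre lies 30 mm above its underside. (A white glue jar and other round things elsewhere on the table are not meant.)
- thick_top (a point): The centre of the top face of the thick stack: four booklets with brown card covers and a narrow grey spine tape along one long side, 150 mm long (x axis), 110 mm wide (y axis), 40 mm high in all, fast on the table; this point lies 40 mm above the table. It may lie to the left or the right of the thin booklet.
- thin_top (a point): Top centre of the thin booklet: one booklet, brown card cover, grey spine tape along one long side, 150 mm long (x axis), 110 mm wide (y axis), 12 mm thick, fast on the table, table at height 0. (The pair of booklets with nothing on it, at the table's side, is not meant.) Half-way between thick stack and thin booklet a patch of table 150 mm across is always bare, free for putting something down.
Not all that is in view belongs to the job. Of the things that look like the part that bears block_center, the smallest one is meant.

How it is judged:
By the outcome, as a careful person would: the job done as asked, in the order asked, and still so for the second after the job is handed in, with the robot touching nothing.
It also fails if it takes over 64 s, if anything falls off the work surface, if the arm or the gripper's body presses on something with over 40 N, if the wrist force passes 120 N, or if a joint passes its speed limit or range.

## Robot

A 6-joint arm with a two-finger parallel gripper is mounted at the origin on the work surface. World frame = base frame: x ahead of the robot, y to its left, z up, the work surface at z = 0. Lengths are in m, angles in rad, forces in N, time in s.
With the tool pointing down it reaches from about 0.35 to 0.85 m from the base axis. Payload 8.1 kg.
Tool frame: the origin (TCP) lies at the centre of the arm's flange, where the gripper is bolted on; the fingertips stand 186 mm ahead of it and the grasp point (between the pads) lies 167 mm ahead of it; z points along the fingers, y is the line along which they close (so a half turn about z gives the same grasp; the last joint's range is limited). The gripper opens to 93 mm and grips with 3 to 60 N. Pads are 15 mm wide; open, the fingers measure 128 mm over their backs; the gripper's body (75 mm by 188 mm) begins 65 mm behind the grasp point.
Start: joints at [-1.282, 0.13, 1.488, -0, 1.523, -0.085], TCP at [0.219, -0.559, 0.405] pointing down, gripper open.
Joint ranges: [-2.96, 2.96], [-0.89, 2.26], [0.02, 2.5], [-1.34, 4.48], [0, 2.73], [-2.66, 2.66]. Speed limits (rad/s): [2.39, 2.39, 2.79, 3.14, 3.14, 3.14].

## Interface

Orientations are given as a rotation vector (axis times angle).
In Python, from plant import read_state, read_camera, camera_params, robot gives the robot as it stands.
- The arm moves only by the tool carry_out, never from a script. Its argument "targets" is a list of rows, each an object of numbers: "hand": the opening in per cent of the stroke, from 0 (shut) to 100 (fully open); "x", "y", "z": the shift along the tool's x, y, z in m; "ax", "ay", "az": the turn, a rotation vector about the tool's x, y, z in rad. In form: [{"hand": .., "x": .., "y": .., "z": .., "ax": .., "ay": .., "az": ..}, ...]. A call has 1 to 8 rows; each row is the pose to reach, as a shift and turn from the pose commanded when the call began, along the tool's axes at that moment; what a row does not reach only later rows make up. A row lasts 1/8 s, in which the tool goes at most 62.5 mm and 10.7 degrees, less where a joint would pass 70% of its speed; a pose out of reach is approached as far as the arm can. A call with a gripper value outside its range is refused whole. The fingers move at their own pace and stop on an object; "newtons" is the grip in N (left out, the last holds). Time passes only in rows, so rows that repeat a pose let the fingers close. It gives the time, the measured TCP pose, the force, the opening and the grip force at its end, in the units of the state.
- read_state(): the state, without advancing time (a new reading comes with each control period).
- read_camera(name): name is "scene" or "side" or "wrist"; returns (picture, depth): 400x640x3 uint8, blue, green, red; 400x640 float32, m along the optical axis (not along the pixel's ray), 0 where there is no reading.
- camera_params(name): a dict with "fx", "fy", "cx", "cy" (pixels), "position" and "rotation" of the camera in the world. Camera axes: x right, y up, looking along -z (the intrinsics and any distortion apply to the point x, -y, -z); pixel columns grow to the right and rows downward; lengths in m; the calibration is good to about 2 mm. A picture is of the moment at which its call begins: read the wrist's pose just before it. camera_params takes no time and is no camera call; for the wrist camera it gives the pose at the moment of the call.
- robot.close_job(): hands the job in; it is judged then, once.
The state is a dict: "t": time; "q": joint angles; "dq": joint speeds; "joint_torque": joint torques, N m; "tool_pos": TCP position; "orientation": TCP orientation; "force": force on the tool from outside, world axes, zero at the start; "wrist_torque": the same for the moment, N m; "opening": finger opening in m; "gripper_force": force on a finger pad.
Only numpy, scipy, OpenCV 4.12 (cv2) and the standard library are available. Lean on these libraries where they do the work, as an engineer would, in place of code of your own. Each camera call takes 0.05 s, during which the arm holds its last target. There are 200 camera calls.

## Working session

There is one attempt and no reset: what is moved stays moved. The work goes in short steps, Python scripts to look and compute and a tool call to move; the robot and the scene stay as the last step left them, time stands still between calls to the robot, and variables do not carry over. Pictures are saved under pics/ and viewed, at most 10 in all, crops included, and the job is handed in when it is done.

Besides the shell and the picture viewer there is one more tool, called as name([rows], argument=value, ...), one row to a line, values as JSON. carry_out: Moves the arm, as the interface text tells. Its arguments: {"type":"object","properties":{"targets":{"type":"array","items":{"type":"object","properties":{"hand":{"type":"number"},"x":{"type":"number"},"y":{"type":"number"},"z":{"type":"number"},"ax":{"type":"number"},"ay":{"type":"number"},"az":{"type":"number"}}}},"newtons":{"type":"number"}},"required":["targets"]}

```bash
ls; mkdir -p pics; python3 - <<'E'
from plant import *
import cv2, numpy as np
s=read_state();print({k:np.round(v,3).tolist() for k,v in s.items()})
for n in("scene","side"):
    im,d=read_camera(n);cv2.imwrite(f"pics/{n}0.png",im);np.save(f"{n}0.npy",d)
    print(n,camera_params(n))
E
```

```text
pics
{'t': 0.0, 'q': [-1.282, 0.131, 1.489, 0.0, 1.523, -0.085], 'dq': [0.001, 0.001, -0.001, -0.001, 0.001, 0.001], 'joint_torque': [-0.0, -55.983, -49.177, 0.077, 0.035, -0.0], 'tool_pos': [0.219, -0.558, 0.404], 'orientation': [-3.085, -0.583, 0.0], 'force': [-0.069, 0.652, 0.028], 'wrist_torque': [0.039, -0.02, 0.01], 'gripper_force': 0.0, 'opening': 0.093}
scene {'fx': 399.2045870518666, 'fy': 399.2045870518666, 'cx': 318.32581037126755, 'cy': 201.03258121645442, 'position': array([0.96221136, 0.04122622, 0.72022179]), 'rotation': array([0.51002013, 0.571856  , 1.58488843])}
side {'fx': 463.519808314367, 'fy': 463.519808314367, 'cx': 312.67448320581923, 'cy': 198.44580734336017, 'position': array([0.21327906, 0.82164364, 0.59617561]), 'rotation': array([ 0.19443057, -1.41737833, -2.49137594])}
```

View pics/scene0.png

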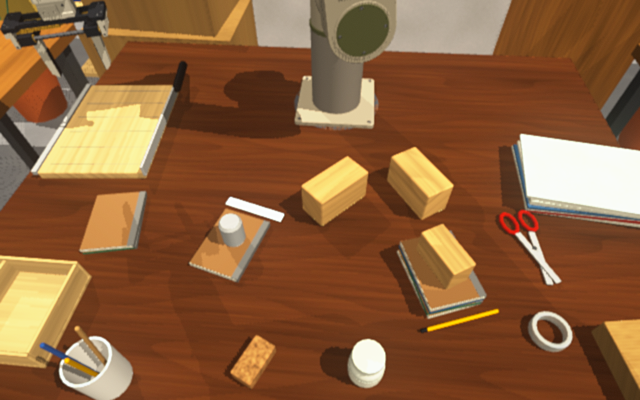

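View pics/side0.png

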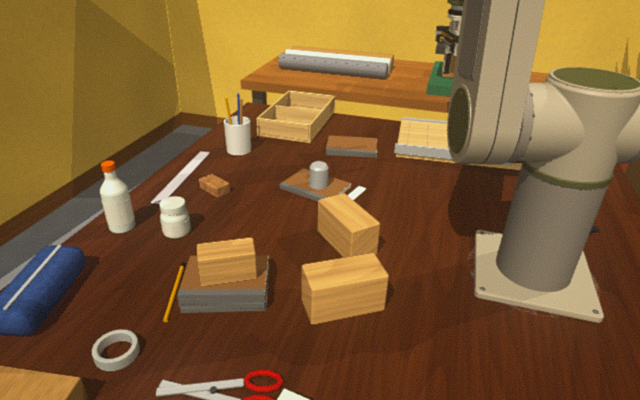

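The scene view shows the thin booklet with the cylinder (~232,235), the thick stack with the block (~445,265), and two taller wooden blocks near them at (335,190) and (420,182). Next I'll measure these from the depth data.

```bash
cat > h.py <<'E'
import numpy as np, cv2
from scipy.spatial.transform import Rotation as R
from plant import *
def cloud(d,p):
    v,u=np.mgrid[:d.shape[0],:d.shape[1]]
    c=np.stack([(u-p["cx"])/p["fx"]*d,-(v-p["cy"])/p["fy"]*d,-d],-1)
    w=c@R.from_rotvec(p["rotation"]).as_matrix().T+p["position"]
    w[d<=0]=np.nan
    return w
def rect(pts):
    (c,s,a)=cv2.minAreaRect(pts[:,:2].astype(np.float32)*1000)
    if s[0]<s[1]: s=(s[1],s[0]);a+=90
    a=(a+90)%180-90
    return np.round(c,1),np.round(s,1),round(a,1)
E
python3 - <<'E'
from h import *
T=np.zeros((700,800,3),np.uint8);
for n in("scene","side"):
    im=cv2.imread(f"pics/{n}0.png");d=np.load(f"{n}0.npy");w=cloud(d,camera_params(n));np.save(f"{n}_w.npy",w)
    z=w[...,2];ok=np.isfinite(z)&(abs(w[...,1])<.4)&(w[...,0]>.25)&(w[...,0]<.75)
    print(n,"table",np.median(z[ok&(abs(z)<.008)]))
    for lo,hi in((.007,.018),(.034,.046),(.064,.080),(.0925,.108)):
        m=(ok&(z>lo)&(z<hi)).astype(np.uint8)
        k,l,st,_=cv2.connectedComponentsWithStats(m,connectivity=4)
        for i in range(1,k):
            if st[i,4]>60:
                p=w[l==i];print(n,lo,st[i,4],st[i,:4],rect(p),"zmed",np.round(np.median(p[:,2]),4),"mean",np.round(p.mean(0)[:2],3))
E
```

```text
scene table -0.0009548773668145438
scene 0.007 201 [388 177  58  42] (array([367. , 192.3]), array([147.4,  59.3]), 60.1) zmed 0.0125 mean [0.373 0.201]
scene 0.007 176 [303 192  63  33] (array([406.8,  30.3]), array([149.6,  56.8]), -69.0) zmed 0.012 mean [0.412 0.021]
scene 0.007 2518 [189 209  81  72] (array([ 512. , -191.7]), array([153.1, 112.4]), -16.1) zmed 0.0108 mean [ 0.527 -0.19 ]
scene 0.007 71 [499 213  11  19] (array([410.9, 391.8]), array([48. , 15.1]), 1.8) zmed 0.0091 mean [0.411 0.392]
scene 0.007 96 [398 250  18  39] (array([545. , 175.9]), array([91.3,  4.1]), 19.6) zmed 0.0106 mean [0.545 0.176]
scene 0.007 142 [422 302  61  16] (array([626.8, 258.1]), array([112.8,  23.7]), -83.6) zmed 0.0127 mean [0.629 0.247]
scene 0.007 76 [529 320  11  22] (array([655.4, 395.3]), array([40.7,  7.5]), 2.8) zmed 0.0134 mean [0.659 0.395]
scene 0.034 225 [389 168  60  43] (array([365.1, 191.2]), array([150.1,  59.7]), 59.2) zmed 0.0398 mean [0.37  0.198]
scene 0.034 210 [302 183  65  35] (array([407. ,  29.5]), array([150. ,  60.3]), -70.3) zmed 0.0397 mean [0.411 0.02 ]
scene 
[... 2380 characters left out ...]

side 0.064 142 [310 161  18  11] (array([ 501.9, -182.8]), array([45.6, 39.7]), -39.6) zmed 0.0702 mean [ 0.5  -0.18]
side 0.064 230 [164 197  21  17] (array([734.3,  97.9]), array([55.4, 31. ]), 89.8) zmed 0.0735 mean [0.735 0.103]
side 0.064 424 [318 202  62  37] (array([385.4,  49.4]), array([149.2,  60.1]), -17.5) zmed 0.0722 mean [0.367 0.057]
side 0.064 409 [198 261  59  16] (array([535.4, 257.6]), array([100.2,   8.4]), 30.6) zmed 0.0719 mean [0.536 0.258]
side 0.064 665 [302 267  87  31] (array([331.9, 237.1]), array([148.8,  56.5]), 9.7) zmed 0.073 mean [0.331 0.238]
side 0.0925 1101 [197 238  59  26] (array([546.7, 237.8]), array([99.7, 51.7]), 29.9) zmed 0.0989 mean [0.546 0.241]
```

```bash
cat >> h.py <<'E'
def go(x,y,z,yaw,ref=None):
    """shift/turn to bring grasp point to x,y,z (m), tool x axis at yaw deg, tool down; from ref pose or measured"""
    s=read_state()
    Rm=R.from_rotvec(s["orientation"]).as_matrix()
    y0=np.degrees(np.arctan2(Rm[1,0],Rm[0,0]))
    Rt=R.from_euler("z",yaw,degrees=True)*R.from_rotvec([np.pi,0,0])
    d=Rm.T@(np.array([x,y,z+.167])-s["tool_pos"])
    a=(R.from_matrix(Rm).inv()*Rt).as_rotvec()
    print("t",s["t"],"grasp",np.round(s["tool_pos"]+.167*Rm[:,2],4),"yaw",round(y0,1),"f",np.round(s["force"],1),"op",round(s["opening"],4),"| shift",np.round(d,4),"turn",np.round(a,3),"q6 ",np.round(s["q"][5],2))
E
python3 - <<'E'
from h import *
from scipy.optimize import least_squares
W=np.concatenate([np.load(f"{n}_w.npy").reshape(-1,3) for n in("scene","side")])
N=[len(np.load(f"{n}_w.npy").reshape(-1,3)) for n in("scene","side")]
for k,sl in(("sc",slice(0,N[0])),("si",slice(N[0],None)),("both",slice(None))):
    p=W[sl];q=p[(p[:,2]>.02)&(p[:,2]<.062)&(np.hypot(p[:,0]-.503,p[:,1]+.185)<.035)]
    f=least_squares(lambda c:np.hypot(q[:,0]-c[0],q[:,1]-c[1])-.024,[.503,-.185],loss="soft_l1",f_scale=.002);print(k,len(q),f.x,f.cost)
    q=p[(p[:,2]>.066)&(np.hypot(p[:,0]-.503,p[:,1]+.185)<.035)];print("top",q[:,2].max(),rect(q[q[:,2]>.069]))
for c,r in(((.35,.215),.1),((.395,.04),.09)):
    q=W[(np.hypot(*(W[:,:2]-c).T)<r)&(W[:,2]>.08)];z=np.percentile(q[:,2],90);print("decoy",z,rect(q[q[:,2]>z-.006]))
for c,lo,hi in(((.533,.024),.01,.5),):
    q=W[(np.hypot(*(W[:,:2]-c).T)<.09)&(W[:,2]>lo)];print("patch",len(q),q.mean(0) if len(q) else "")
go(.503,-.185,.14,21.4)
E
```

```text
sc 279 [ 0.50175637 -0.18701052] 7.907031852682173e-05
top 0.0737553419680399 (array([ 502.2, -185.9]), array([39.7, 38.5]), 14.6)
si 269 [ 0.50182892 -0.18705208] 0.0002789901629961281
top 0.0733391863986288 (array([ 500.8, -183.6]), array([38.6, 37.4]), 82.1)
both 548 [ 0.50178554 -0.18704003] 0.00035821707946557646
top 0.0737553419680399 (array([ 502.6, -185.5]), array([40.8, 40.6]), 2.8)
decoy 0.08316955777191526 (array([338.9, 207.3]), array([137.3,  72.5]), 33.4)
decoy 0.08307500390093521 (array([378.8,  21.3]), array([140.2,  70.9]), -44.6)
patch 105 [ 0.44834186 -0.00227506  0.04862249]
t 0.1 grasp [ 0.219  -0.5581  0.2368] yaw 21.4 f [-0.1  0.2  0.3] op 0.0928 | shift [ 0.4007 -0.2437  0.0973] turn [-0.002 -0.     0.   ] q6  -0.09
```

carry_out([
  {"hand": 100, "x": 0.05, "y": -0.03, "z": 0.012},
  {"hand": 100, "x": 0.1, "y": -0.06, "z": 0.025},
  {"hand": 100, "x": 0.15, "y": -0.09, "z": 0.037},
  {"hand": 100, "x": 0.2, "y": -0.12, "z": 0.05},
  {"hand": 100, "x": 0.25, "y": -0.15, "z": 0.062},
  {"hand": 100, "x": 0.3, "y": -0.18, "z": 0.075},
  {"hand": 100, "x": 0.35, "y": -0.21, "z": 0.085},
  {"hand": 100, "x": 0.4, "y": -0.244, "z": 0.097},
], newtons=50)

```text
schema error: expected keys hand, x, y, z, ax, ay, az
```

```bash
python3 -c "
from h import *
go(.502,-.186,.042,21.4)
im,d=read_camera('wrist');cv2.imwrite('pics/w1.png',im);w=cloud(d,camera_params('wrist'))
z=w[...,2];q=w[(z>.062)&(z<.08)&(np.hypot(w[...,0]-.503,w[...,1]+.185)<.05)];print(len(q),rect(q))
q=w[(z>.006)&(z<.018)&(np.hypot(w[...,0]-.512,w[...,1]+.191)<.11)];print(len(q),rect(q))
"
```

```text
t 0.1 grasp [ 0.219  -0.5581  0.2368] yaw 21.4 f [-0.1  0.2  0.3] op 0.0928 | shift [ 0.3993 -0.243   0.1953] turn [-0.002 -0.     0.   ] q6  -0.09
0 (array([0., 0.]), array([0., 0.]), 0.0)
0 (array([0., 0.]), array([0., 0.]), 0.0)
```

View pics/w1.png

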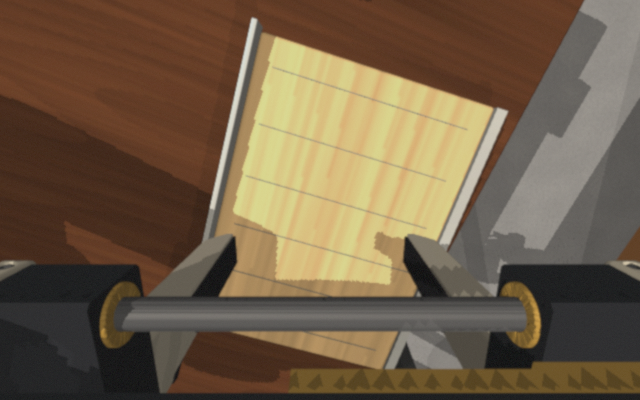

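The call was refused because every key is required, so the arm hasn't moved. The wrist picture still shows the cutting board at the start pose.

carry_out([
  {"hand": 100, "x": 0.05, "y": -0.03, "z": 0.012, "ax": 0, "ay": 0, "az": 0},
  {"hand": 100, "x": 0.1, "y": -0.06, "z": 0.025, "ax": 0, "ay": 0, "az": 0},
  {"hand": 100, "x": 0.15, "y": -0.09, "z": 0.037, "ax": 0, "ay": 0, "az": 0},
  {"hand": 100, "x": 0.2, "y": -0.12, "z": 0.05, "ax": 0, "ay": 0, "az": 0},
  {"hand": 100, "x": 0.25, "y": -0.15, "z": 0.062, "ax": 0, "ay": 0, "az": 0},
  {"hand": 100, "x": 0.3, "y": -0.18, "z": 0.075, "ax": 0, "ay": 0, "az": 0},
  {"hand": 100, "x": 0.35, "y": -0.21, "z": 0.085, "ax": 0, "ay": 0, "az": 0},
  {"hand": 100, "x": 0.4, "y": -0.243, "z": 0.097, "ax": 0, "ay": 0, "az": 0},
], newtons=50)

```text
t: 1.15
tool_pos: [0.5036, -0.1847, 0.3075]
orientation: [3.087, 0.583, 0.001]
force: [1.2, -0.5, 0.6]
opening: 0.0933
gripper_force: 0.0
```

```bash
python3 -c "
from h import *
go(.502,-.186,.042,21.4)
im,d=read_camera('wrist');cv2.imwrite('pics/w2.png',im);w=cloud(d,camera_params('wrist'))
z=w[...,2];q=w[(z>.062)&(z<.08)&(np.hypot(w[...,0]-.503,w[...,1]+.185)<.05)];print(len(q),rect(q))
q=w[(z>.006)&(z<.018)&(np.hypot(w[...,0]-.512,w[...,1]+.191)<.11)];print(len(q),rect(q))
go(.502,-.186,.042,21.4)
"
```

```text
t 1.15 grasp [ 0.5037 -0.1847  0.1405] yaw 21.4 f [ 1.2 -0.5  0.6] op 0.0933 | shift [-0.002   0.0006  0.0985] turn [ 0. -0.  0.] q6  0.75
3152 (array([ 504.5, -179.7]), array([46.8, 46.7]), 20.5)
17158 (array([ 513.9, -185.1]), array([151.4, 111.1]), -15.6)
t 1.2 grasp [ 0.506  -0.1782  0.1386] yaw 21.6 f [-0.5  5.6 -0.8] op 0.093 | shift [-0.0064  0.0055  0.0966] turn [-0.004 -0.002  0.003] q6  0.76
```

View pics/w2.png

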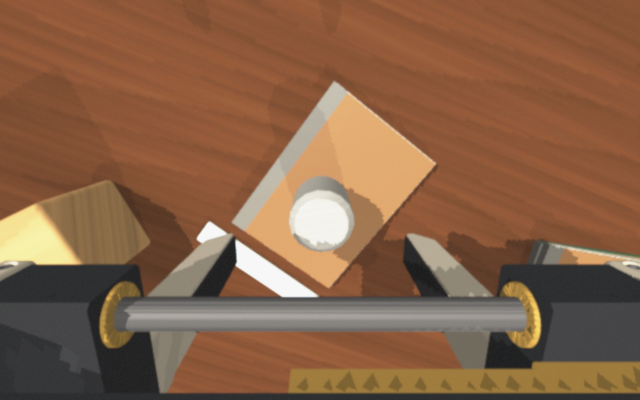

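The wrist view shows the cylinder near (322,222) on the thin booklet, between the open fingers. After correcting for the arm settling, it agrees with the fixed cameras: cylinder (502,-186), booklet (512,-191.5), -16°. I'll descend and grip.

carry_out([
  {"hand": 100, "x": 0, "y": 0, "z": 0.01, "ax": 0, "ay": 0, "az": 0},
  {"hand": 100, "x": 0, "y": 0, "z": 0.03, "ax": 0, "ay": 0, "az": 0},
  {"hand": 100, "x": 0, "y": 0, "z": 0.055, "ax": 0, "ay": 0, "az": 0},
  {"hand": 100, "x": 0, "y": 0, "z": 0.08, "ax": 0, "ay": 0, "az": 0},
  {"hand": 100, "x": 0, "y": 0, "z": 0.093, "ax": 0, "ay": 0, "az": 0},
  {"hand": 100, "x": 0, "y": 0, "z": 0.097, "ax": 0, "ay": 0, "az": 0},
  {"hand": 100, "x": 0, "y": 0, "z": 0.097, "ax": 0, "ay": 0, "az": 0},
  {"hand": 60, "x": 0, "y": 0, "z": 0.097, "ax": 0, "ay": 0, "az": 0},
], newtons=50)

```text
t: 2.2
tool_pos: [0.5032, -0.1866, 0.2118]
orientation: [3.086, 0.583, 0.002]
force: [-0.4, 0.1, -0.1]
opening: 0.0868
gripper_force: 0.0
```

```bash
python3 -c "
from h import *
go(.502,-.186,.042,21.4)"
```

```text
t 2.2 grasp [ 0.5035 -0.1868  0.0448] yaw 21.4 f [-0.4  0.1 -0.1] op 0.0868 | shift [-0.0009 -0.001   0.0028] turn [ 0.001 -0.001  0.   ] q6  0.75
```

carry_out([
  {"hand": 40, "x": 0, "y": 0, "z": 0.001, "ax": 0, "ay": 0, "az": 0},
  {"hand": 40, "x": 0, "y": 0, "z": 0.001, "ax": 0, "ay": 0, "az": 0},
  {"hand": 40, "x": 0, "y": 0, "z": 0.001, "ax": 0, "ay": 0, "az": 0},
  {"hand": 30, "x": 0, "y": 0, "z": 0.001, "ax": 0, "ay": 0, "az": 0},
  {"hand": 30, "x": 0, "y": 0, "z": 0.001, "ax": 0, "ay": 0, "az": 0},
  {"hand": 30, "x": 0, "y": 0, "z": 0.001, "ax": 0, "ay": 0, "az": 0},
  {"hand": 30, "x": 0, "y": 0, "z": -0.005, "ax": 0, "ay": 0, "az": 0},
  {"hand": 30, "x": 0, "y": 0, "z": -0.02, "ax": 0, "ay": 0, "az": 0},
], newtons=50)

```text
t: 3.2
tool_pos: [0.5016, -0.1857, 0.2293]
orientation: [-3.084, -0.583, 0.006]
force: [0.5, -0.1, -8.8]
opening: 0.0472
gripper_force: 50.0
```

```bash
python3 -c "
from h import *
go(.54,.02,.10,21.4)"
```

```text
t 3.2 grasp [ 0.5009 -0.1853  0.0623] yaw 21.4 f [ 0.5 -0.1 -8.8] op 0.0472 | shift [ 0.1108 -0.1776 -0.0374] turn [-0.003  0.003  0.   ] q6  0.75
```

carry_out([
  {"hand": 30, "x": 0.005, "y": -0.008, "z": -0.02, "ax": 0, "ay": 0, "az": 0},
  {"hand": 30, "x": 0.022, "y": -0.035, "z": -0.035, "ax": 0, "ay": 0, "az": 0},
  {"hand": 30, "x": 0.047, "y": -0.075, "z": -0.035, "ax": 0, "ay": 0, "az": 0},
  {"hand": 30, "x": 0.073, "y": -0.117, "z": -0.035, "ax": 0, "ay": 0, "az": 0},
  {"hand": 30, "x": 0.095, "y": -0.152, "z": -0.03, "ax": 0, "ay": 0, "az": 0},
  {"hand": 30, "x": 0.108, "y": -0.172, "z": -0.02, "ax": 0, "ay": 0, "az": 0},
  {"hand": 30, "x": 0.111, "y": -0.178, "z": -0.01, "ax": 0, "ay": 0, "az": 0},
  {"hand": 30, "x": 0.111, "y": -0.178, "z": 0.005, "ax": 0, "ay": 0, "az": 0},
])

```text
t: 4.2
tool_pos: [0.5412, 0.02, 0.2257]
orientation: [3.086, 0.585, 0.001]
force: [-0.3, 0.8, -8.9]
opening: 0.0476
gripper_force: 50.0
```

```bash
python3 -c "
from h import *
go(.54,.02,.032,21.4)"
```

```text
t 4.2 grasp [0.5414 0.0199 0.0587] yaw 21.5 f [-0.3  0.8 -8.9] op 0.0476 | shift [-0.0012 -0.0005  0.0267] turn [ 0.001 -0.001  0.001] q6  1.14
```

carry_out([
  {"hand": 30, "x": 0, "y": 0, "z": 0.01, "ax": 0, "ay": 0, "az": 0},
  {"hand": 30, "x": 0, "y": 0, "z": 0.017, "ax": 0, "ay": 0, "az": 0},
  {"hand": 30, "x": 0, "y": 0, "z": 0.02, "ax": 0, "ay": 0, "az": 0},
  {"hand": 30, "x": 0, "y": 0, "z": 0.022, "ax": 0, "ay": 0, "az": 0},
  {"hand": 30, "x": 0, "y": 0, "z": 0.023, "ax": 0, "ay": 0, "az": 0},
  {"hand": 30, "x": 0, "y": 0, "z": 0.024, "ax": 0, "ay": 0, "az": 0},
  {"hand": 30, "x": 0, "y": 0, "z": 0.024, "ax": 0, "ay": 0, "az": 0},
])

```text
t: 5.08
tool_pos: [0.5411, 0.02, 0.2018]
orientation: [3.087, 0.584, 0.0]
force: [-0.1, 0.2, -8.6]
opening: 0.0471
gripper_force: 50.0
```

```bash
python3 -c "
from h import *
go(.54,.02,.032,21.4)"
```

```text
t 5.075 grasp [0.5412 0.02   0.0348] yaw 21.4 f [-0.1  0.2 -8.6] op 0.0471 | shift [-0.0011 -0.0004  0.0028] turn [ 0. -0.  0.] q6  1.14
```

carry_out([
  {"hand": 30, "x": 0, "y": 0, "z": 0.001, "ax": 0, "ay": 0, "az": 0},
  {"hand": 30, "x": 0, "y": 0, "z": 0.002, "ax": 0, "ay": 0, "az": 0},
  {"hand": 30, "x": 0, "y": 0, "z": 0.0025, "ax": 0, "ay": 0, "az": 0},
  {"hand": 30, "x": 0, "y": 0, "z": 0.003, "ax": 0, "ay": 0, "az": 0},
  {"hand": 30, "x": 0, "y": 0, "z": 0.003, "ax": 0, "ay": 0, "az": 0},
])

```text
t: 5.7
tool_pos: [0.5411, 0.02, 0.1987]
orientation: [-3.087, -0.584, 0.0]
force: [0.4, -0.7, -9.2]
opening: 0.0475
gripper_force: 50.0
```

```bash
python3 -c "
from h import *
go(.54,.02,.032,21.4)"
```

```text
t 5.7 grasp [0.5411 0.02   0.0317] yaw 21.4 f [ 0.4 -0.7 -9.2] op 0.0475 | shift [-0.001  -0.0004 -0.0003] turn [-0.  0.  0.] q6  1.14
```

Still hanging; lowering a few more millimetres, slowly.

carry_out([
  {"hand": 30, "x": 0, "y": 0, "z": 0.0005, "ax": 0, "ay": 0, "az": 0},
  {"hand": 30, "x": 0, "y": 0, "z": 0.001, "ax": 0, "ay": 0, "az": 0},
  {"hand": 30, "x": 0, "y": 0, "z": 0.0015, "ax": 0, "ay": 0, "az": 0},
  {"hand": 30, "x": 0, "y": 0, "z": 0.0015, "ax": 0, "ay": 0, "az": 0},
])

```text
t: 6.2
tool_pos: [0.5412, 0.02, 0.1978]
orientation: [3.087, 0.584, 0.0]
force: [-5.0, 0.1, 0.9]
opening: 0.0474
gripper_force: 50.0
```

```bash
python3 -c "
from h import *
go(.54,.02,.032,21.4)"
```

```text
t 6.2 grasp [0.5412 0.02   0.0308] yaw 21.4 f [-5.   0.1  0.9] op 0.0474 | shift [-0.0011 -0.0005 -0.0012] turn [ 0. -0.  0.] q6  1.14
```

carry_out([
  {"hand": 100, "x": 0, "y": 0, "z": 0, "ax": 0, "ay": 0, "az": 0},
  {"hand": 100, "x": 0, "y": 0, "z": 0, "ax": 0, "ay": 0, "az": 0},
  {"hand": 100, "x": 0, "y": 0, "z": 0, "ax": 0, "ay": 0, "az": 0},
  {"hand": 100, "x": 0, "y": 0, "z": -0.005, "ax": 0, "ay": 0, "az": 0},
  {"hand": 100, "x": 0, "y": 0, "z": -0.03, "ax": 0, "ay": 0, "az": 0},
  {"hand": 100, "x": 0, "y": 0, "z": -0.07, "ax": 0, "ay": 0, "az": 0},
  {"hand": 100, "x": 0, "y": 0, "z": -0.11, "ax": 0, "ay": 0, "az": 0},
  {"hand": 100, "x": 0, "y": 0, "z": -0.14, "ax": 0, "ay": 0, "az": 0},
])

```text
t: 7.2
tool_pos: [0.5414, 0.0199, 0.3398]
orientation: [3.086, 0.584, 0.004]
force: [0.7, 0.5, 0.6]
opening: 0.0932
gripper_force: 0.0
```

```bash
python3 -c "
from h import *
go(.548,.237,.17,30)"
```

```text
t 7.2 grasp [0.5418 0.0199 0.1728] yaw 21.4 f [0.7 0.5 0.6] op 0.0932 | shift [ 0.0854 -0.1997  0.0028] turn [ 0.001 -0.002 -0.15 ] q6  1.14
```

carry_out([
  {"hand": 100, "x": 0.01, "y": -0.025, "z": 0, "ax": 0, "ay": 0, "az": -0.03},
  {"hand": 100, "x": 0.03, "y": -0.07, "z": 0, "ax": 0, "ay": 0, "az": -0.07},
  {"hand": 100, "x": 0.055, "y": -0.125, "z": 0, "ax": 0, "ay": 0, "az": -0.11},
  {"hand": 100, "x": 0.075, "y": -0.175, "z": 0, "ax": 0, "ay": 0, "az": -0.15},
  {"hand": 100, "x": 0.085, "y": -0.2, "z": 0, "ax": 0, "ay": 0, "az": -0.15},
  {"hand": 100, "x": 0.085, "y": -0.2, "z": 0, "ax": 0, "ay": 0, "az": -0.15},
  {"hand": 100, "x": 0.085, "y": -0.2, "z": 0, "ax": 0, "ay": 0, "az": -0.15},
])

```text
t: 8.07
tool_pos: [0.5472, 0.2366, 0.3373]
orientation: [3.034, 0.813, -0.0]
force: [-0.2, 1.1, -1.1]
opening: 0.093
gripper_force: 0.0
```

```bash
python3 -c "
from h import *
go(.548,.237,.07,30)
p=camera_params('wrist');im,d=read_camera('wrist');w=cloud(d,p)
z=w[...,2];q=w[(z>.093)&(z<.107)&(np.hypot(w[...,0]-.548,w[...,1]-.237)<.07)];print(len(q),rect(q),np.median(q[:,2]))
q=w[(z>.034)&(z<.046)&(np.hypot(w[...,0]-.554,w[...,1]-.239)<.11)];print(len(q),rect(q),np.median(q[:,2]))
"
```

```text
t 8.075 grasp [0.5472 0.2365 0.1703] yaw 30.0 f [-0.2  1.1 -1.1] op 0.093 | shift [ 0.0009 -0.      0.1003] turn [0. 0. 0.] q6  1.37
9296 (array([548.2, 236.7]), array([99.6, 50. ]), 30.3) 0.10001255450682806
11926 (array([553.8, 237.4]), array([151.2, 111. ]), 18.6) 0.04014564980766647
```

carry_out([
  {"hand": 100, "x": 0.001, "y": 0, "z": 0.01, "ax": 0, "ay": 0, "az": -0.004},
  {"hand": 100, "x": 0.001, "y": 0, "z": 0.04, "ax": 0, "ay": 0, "az": -0.004},
  {"hand": 100, "x": 0.001, "y": 0, "z": 0.07, "ax": 0, "ay": 0, "az": -0.004},
  {"hand": 100, "x": 0.001, "y": 0, "z": 0.09, "ax": 0, "ay": 0, "az": -0.004},
  {"hand": 100, "x": 0.001, "y": 0, "z": 0.098, "ax": 0, "ay": 0, "az": -0.004},
  {"hand": 100, "x": 0.001, "y": 0, "z": 0.098, "ax": 0, "ay": 0, "az": -0.004},
  {"hand": 55, "x": 0.001, "y": 0, "z": 0.098, "ax": 0, "ay": 0, "az": -0.004},
  {"hand": 55, "x": 0.001, "y": 0, "z": 0.098, "ax": 0, "ay": 0, "az": -0.004},
], newtons=25)

```text
t: 9.12
tool_pos: [0.5486, 0.2379, 0.2405]
orientation: [-3.033, -0.82, -0.003]
force: [-1.0, -0.4, -0.5]
opening: 0.0775
gripper_force: 0.0
```

carry_out([
  {"hand": 40, "x": 0, "y": 0, "z": 0, "ax": 0, "ay": 0, "az": 0},
  {"hand": 40, "x": 0, "y": 0, "z": 0, "ax": 0, "ay": 0, "az": 0},
  {"hand": 40, "x": 0, "y": 0, "z": 0, "ax": 0, "ay": 0, "az": 0},
  {"hand": 40, "x": 0, "y": 0, "z": 0, "ax": 0, "ay": 0, "az": 0},
], newtons=25)

```text
t: 9.62
tool_pos: [0.5481, 0.2377, 0.2394]
orientation: [3.033, 0.819, 0.0]
force: [0.2, -0.2, 1.6]
opening: 0.0497
gripper_force: 25.0
```

```bash
python3 -c "
from h import *
go(.512,-.191,.08,-16)"
```

```text
t 9.625 grasp [0.5481 0.2377 0.0724] yaw 30.2 f [ 0.2 -0.2  1.6] op 0.0497 | shift [-0.2471  0.3522 -0.0076] turn [ 0.    -0.     0.807] q6  1.37
```

carry_out([
  {"hand": 40, "x": 0, "y": 0, "z": -0.01, "ax": 0, "ay": 0, "az": 0},
  {"hand": 40, "x": 0, "y": 0, "z": -0.035, "ax": 0, "ay": 0, "az": 0},
  {"hand": 40, "x": 0, "y": 0, "z": -0.065, "ax": 0, "ay": 0, "az": 0},
  {"hand": 40, "x": -0.012, "y": 0.018, "z": -0.08, "ax": 0, "ay": 0, "az": 0.05},
  {"hand": 40, "x": -0.037, "y": 0.053, "z": -0.08, "ax": 0, "ay": 0, "az": 0.13},
  {"hand": 40, "x": -0.067, "y": 0.095, "z": -0.08, "ax": 0, "ay": 0, "az": 0.22},
  {"hand": 40, "x": -0.096, "y": 0.137, "z": -0.08, "ax": 0, "ay": 0, "az": 0.32},
  {"hand": 40, "x": -0.124, "y": 0.176, "z": -0.08, "ax": 0, "ay": 0, "az": 0.41},
])

```text
t: 10.62
tool_pos: [0.5292, 0.0216, 0.3198]
orientation: [3.136, 0.18, 0.001]
force: [0.1, 0.6, -1.2]
opening: 0.0496
gripper_force: 25.0
```

```bash
python3 -c "
from h import *
go(.512,-.191,.10,-16)"
```

```text
t 10.625 grasp [0.5293 0.0216 0.1528] yaw 6.6 f [ 0.1  0.6 -1.2] op 0.0496 | shift [-0.0415  0.2093  0.0528] turn [ 0.    -0.001  0.394] q6  1.4
```

carry_out([
  {"hand": 40, "x": -0.005, "y": 0.025, "z": 0, "ax": 0, "ay": 0, "az": 0.05},
  {"hand": 40, "x": -0.013, "y": 0.065, "z": 0, "ax": 0, "ay": 0, "az": 0.13},
  {"hand": 40, "x": -0.021, "y": 0.107, "z": 0, "ax": 0, "ay": 0, "az": 0.21},
  {"hand": 40, "x": -0.03, "y": 0.15, "z": 0.005, "ax": 0, "ay": 0, "az": 0.3},
  {"hand": 40, "x": -0.037, "y": 0.187, "z": 0.02, "ax": 0, "ay": 0, "az": 0.37},
  {"hand": 40, "x": -0.041, "y": 0.205, "z": 0.04, "ax": 0, "ay": 0, "az": 0.395},
  {"hand": 40, "x": -0.0415, "y": 0.209, "z": 0.06, "ax": 0, "ay": 0, "az": 0.395},
  {"hand": 40, "x": -0.0415, "y": 0.209, "z": 0.075, "ax": 0, "ay": 0, "az": 0.395},
])

```text
t: 11.62
tool_pos: [0.5126, -0.1883, 0.2423]
orientation: [-3.111, 0.432, 0.003]
force: [-0.1, 0.4, -2.2]
opening: 0.0499
gripper_force: 25.0
```

```bash
python3 -c "
from h import *
go(.512,-.191,.0444,-16)"
```

```text
t 11.625 grasp [ 0.5123 -0.1881  0.0753] yaw -15.8 f [-0.1  0.4 -2.2] op 0.0499 | shift [0.0002 0.0028 0.0309] turn [-0.001  0.002  0.003] q6  1.4
```

carry_out([
  {"hand": 40, "x": 0, "y": 0.0015, "z": 0.01, "ax": 0, "ay": 0, "az": 0.003},
  {"hand": 40, "x": 0, "y": 0.0015, "z": 0.018, "ax": 0, "ay": 0, "az": 0.003},
  {"hand": 40, "x": 0, "y": 0.0015, "z": 0.022, "ax": 0, "ay": 0, "az": 0.003},
  {"hand": 40, "x": 0, "y": 0.0015, "z": 0.024, "ax": 0, "ay": 0, "az": 0.003},
  {"hand": 40, "x": 0, "y": 0.0015, "z": 0.024, "ax": 0, "ay": 0, "az": 0.003},
  {"hand": 40, "x": 0, "y": 0.0015, "z": 0.024, "ax": 0, "ay": 0, "az": 0.003},
])

```text
t: 12.38
tool_pos: [0.5127, -0.1908, 0.2207]
orientation: [3.111, -0.439, 0.001]
force: [-0.6, -0.2, -1.9]
opening: 0.0497
gripper_force: 25.0
```

```bash
python3 -c "
from h import *
go(.512,-.191,.0444,-16)"
```

```text
t 12.375 grasp [ 0.5128 -0.1908  0.0537] yaw -16.1 f [-0.6 -0.2 -1.9] op 0.0497 | shift [-0.0006  0.0004  0.0093] turn [ 0.    -0.001 -0.001] q6  1.4
```

carry_out([
  {"hand": 40, "x": -0.0005, "y": 0, "z": 0.004, "ax": 0, "ay": 0, "az": 0},
  {"hand": 40, "x": -0.0005, "y": 0, "z": 0.007, "ax": 0, "ay": 0, "az": 0},
  {"hand": 40, "x": -0.0005, "y": 0, "z": 0.008, "ax": 0, "ay": 0, "az": 0},
  {"hand": 40, "x": -0.0005, "y": 0, "z": 0.0085, "ax": 0, "ay": 0, "az": 0},
  {"hand": 40, "x": -0.0005, "y": 0, "z": 0.009, "ax": 0, "ay": 0, "az": 0},
  {"hand": 40, "x": -0.0005, "y": 0, "z": 0.0095, "ax": 0, "ay": 0, "az": 0},
  {"hand": 40, "x": -0.0005, "y": 0, "z": 0.0095, "ax": 0, "ay": 0, "az": 0},
])

```text
t: 13.25
tool_pos: [0.5121, -0.1906, 0.2113]
orientation: [3.111, -0.439, 0.0]
force: [-4.3, 1.7, 4.9]
opening: 0.0494
gripper_force: 25.0
```

```bash
python3 -c "
from h import *
go(.512,-.191,.0444,-16)"
```

```text
t 13.25 grasp [ 0.5121 -0.1906  0.0443] yaw -16.1 f [-4.3  1.7  4.9] op 0.0494 | shift [-0.      0.0004 -0.0001] turn [ 0.    -0.    -0.001] q6  1.4
```

In contact at the expected height. I'll release, rise, and check with the wrist camera.

carry_out([
  {"hand": 100, "x": 0, "y": 0, "z": 0, "ax": 0, "ay": 0, "az": 0},
  {"hand": 100, "x": 0, "y": 0, "z": 0, "ax": 0, "ay": 0, "az": 0},
  {"hand": 100, "x": 0, "y": 0, "z": 0, "ax": 0, "ay": 0, "az": 0},
  {"hand": 100, "x": 0, "y": 0, "z": -0.005, "ax": 0, "ay": 0, "az": 0},
  {"hand": 100, "x": 0, "y": 0, "z": -0.03, "ax": 0, "ay": 0, "az": 0},
  {"hand": 100, "x": 0, "y": 0, "z": -0.07, "ax": 0, "ay": 0, "az": 0},
  {"hand": 100, "x": 0, "y": 0, "z": -0.11, "ax": 0, "ay": 0, "az": 0},
  {"hand": 100, "x": 0, "y": 0, "z": -0.13, "ax": 0, "ay": 0, "az": 0},
])

```text
t: 14.25
tool_pos: [0.5126, -0.1908, 0.3437]
orientation: [3.11, -0.438, 0.006]
force: [1.0, -0.0, -0.4]
opening: 0.093
gripper_force: 0.0
```

carry_out([
  {"hand": 100, "x": 0, "y": 0, "z": 0, "ax": 0, "ay": 0, "az": 0},
  {"hand": 100, "x": 0, "y": 0, "z": 0, "ax": 0, "ay": 0, "az": 0},
])

```text
t: 14.5
tool_pos: [0.5116, -0.1903, 0.3389]
orientation: [-3.11, 0.439, 0.004]
force: [0.4, -0.1, -1.0]
opening: 0.093
gripper_force: 0.0
```

```bash
cat >> h.py <<'E'
def look(c,lo,hi,r,w):
    z=w[...,2];q=w[(z>lo)&(z<hi)&(np.hypot(w[...,0]-c[0],w[...,1]-c[1])<r)];print(len(q),rect(q),np.median(q[:,2]))
def cylfit(w,c,lo,hi):
    from scipy.optimize import least_squares
    z=w[...,2];q=w[(z>lo)&(z<hi)&(np.hypot(w[...,0]-c[0],w[...,1]-c[1])<.04)]
    print("cyl",len(q),least_squares(lambda c:np.hypot(q[:,0]-c[0],q[:,1]-c[1])-.024,c,loss="soft_l1",f_scale=.002).x)
E
python3 -c "
from h import *
go(.541,.02,.17,-16)
p=camera_params('wrist');im,d=read_camera('wrist');w=cloud(d,p)
look((.512,-.191),.065,.079,.07,w)
look((.512,-.191),.006,.018,.11,w)
p=camera_params('scene');im,d=read_camera('scene');w=cloud(d,p)
look((.512,-.191),.066,.079,.07,w); cylfit(w,(.541,.02),.01,.05)
p=camera_params('side');im,d=read_camera('side');w=cloud(d,p);cylfit(w,(.541,.02),.01,.05)
"
```

```text
t 14.5 grasp [ 0.5112 -0.1902  0.1719] yaw -16.1 f [ 0.4 -0.1 -1. ] op 0.093 | shift [-0.0299 -0.2103  0.002 ] turn [-0.     0.002 -0.001] q6  1.4
7418 (array([ 511.8, -189.7]), array([99.4, 50.1]), -16.0) 0.07197557304915793
9662 (array([ 498.2, -188. ]), array([178.7, 111.2]), -15.9) 0.01211004507070887
1017 (array([ 512.8, -189.6]), array([99.6, 51.1]), -15.9) 0.07062831312035611
cyl 236 [0.54002812 0.01932405]
cyl 316 [0.54025156 0.01908923]
```

```bash
python3 -c "
from h import *
go(.540,.0192,.14,10)"
```

```text
t 14.65 grasp [ 0.511  -0.1901  0.1717] yaw -16.1 f [-0.5  0.6 -0.7] op 0.0926 | shift [-0.0305 -0.2092  0.0319] turn [-0.001  0.003 -0.455] q6  1.4
```

carry_out([
  {"hand": 100, "x": -0.003, "y": -0.022, "z": 0, "ax": 0, "ay": 0, "az": -0.05},
  {"hand": 100, "x": -0.01, "y": -0.07, "z": 0, "ax": 0, "ay": 0, "az": -0.15},
  {"hand": 100, "x": -0.018, "y": -0.125, "z": 0, "ax": 0, "ay": 0, "az": -0.28},
  {"hand": 100, "x": -0.026, "y": -0.175, "z": 0.01, "ax": 0, "ay": 0, "az": -0.4},
  {"hand": 100, "x": -0.03, "y": -0.205, "z": 0.02, "ax": 0, "ay": 0, "az": -0.455},
  {"hand": 100, "x": -0.0305, "y": -0.209, "z": 0.032, "ax": 0, "ay": 0, "az": -0.455},
  {"hand": 100, "x": -0.0305, "y": -0.209, "z": 0.032, "ax": 0, "ay": 0, "az": -0.455},
  {"hand": 100, "x": -0.0305, "y": -0.209, "z": 0.032, "ax": 0, "ay": 0, "az": -0.455},
])

```text
t: 15.65
tool_pos: [0.5405, 0.0177, 0.3087]
orientation: [3.13, 0.272, -0.001]
force: [0.2, 0.4, -0.2]
opening: 0.093
gripper_force: 0.0
```

```bash
python3 -c "
from h import *
go(.540,.0192,.032,10)"
```

```text
t 15.65 grasp [0.5404 0.0176 0.1417] yaw 9.9 f [ 0.2  0.4 -0.2] op 0.093 | shift [-0.0002 -0.0016  0.1097] turn [ 0.     0.    -0.001] q6  1.34
```

carry_out([
  {"hand": 100, "x": 0, "y": -0.001, "z": 0.015, "ax": 0, "ay": 0, "az": 0},
  {"hand": 100, "x": 0, "y": -0.001, "z": 0.045, "ax": 0, "ay": 0, "az": 0},
  {"hand": 100, "x": 0, "y": -0.001, "z": 0.08, "ax": 0, "ay": 0, "az": 0},
  {"hand": 100, "x": 0, "y": -0.001, "z": 0.1, "ax": 0, "ay": 0, "az": 0},
  {"hand": 100, "x": 0, "y": -0.001, "z": 0.107, "ax": 0, "ay": 0, "az": 0},
  {"hand": 100, "x": 0, "y": -0.001, "z": 0.108, "ax": 0, "ay": 0, "az": 0},
  {"hand": 60, "x": 0, "y": -0.001, "z": 0.108, "ax": 0, "ay": 0, "az": 0},
  {"hand": 60, "x": 0, "y": -0.001, "z": 0.108, "ax": 0, "ay": 0, "az": 0},
], newtons=50)

```text
t: 16.65
tool_pos: [0.5409, 0.0197, 0.2018]
orientation: [3.129, 0.274, 0.003]
force: [-0.5, 0.2, -0.4]
opening: 0.0771
gripper_force: 0.0
```

carry_out([
  {"hand": 35, "x": 0, "y": 0, "z": 0, "ax": 0, "ay": 0, "az": 0},
  {"hand": 35, "x": 0, "y": 0, "z": 0, "ax": 0, "ay": 0, "az": 0},
  {"hand": 35, "x": 0, "y": 0, "z": 0, "ax": 0, "ay": 0, "az": 0},
  {"hand": 35, "x": 0, "y": 0, "z": 0, "ax": 0, "ay": 0, "az": 0},
  {"hand": 35, "x": 0, "y": 0, "z": 0, "ax": 0, "ay": 0, "az": 0},
], newtons=50)

```text
t: 17.27
tool_pos: [0.5404, 0.0197, 0.2008]
orientation: [3.129, 0.274, 0.0]
force: [0.4, -0.1, 1.1]
opening: 0.0475
gripper_force: 50.0
```

```bash
python3 -c "
from h import *
go(.554,.2385,.14,10)"
```

```text
t 17.275 grasp [0.5404 0.0196 0.0338] yaw 10.0 f [ 0.4 -0.1  1.1] op 0.0475 | shift [ 0.0515 -0.2131 -0.1062] turn [ 0. -0.  0.] q6  1.34
```

carry_out([
  {"hand": 35, "x": 0, "y": 0, "z": -0.01, "ax": 0, "ay": 0, "az": 0},
  {"hand": 35, "x": 0, "y": 0, "z": -0.035, "ax": 0, "ay": 0, "az": 0},
  {"hand": 35, "x": 0, "y": 0, "z": -0.065, "ax": 0, "ay": 0, "az": 0},
  {"hand": 35, "x": 0.004, "y": -0.018, "z": -0.09, "ax": 0, "ay": 0, "az": 0},
  {"hand": 35, "x": 0.014, "y": -0.056, "z": -0.095, "ax": 0, "ay": 0, "az": 0},
  {"hand": 35, "x": 0.025, "y": -0.103, "z": -0.095, "ax": 0, "ay": 0, "az": 0},
  {"hand": 35, "x": 0.036, "y": -0.15, "z": -0.095, "ax": 0, "ay": 0, "az": 0},
  {"hand": 35, "x": 0.045, "y": -0.188, "z": -0.09, "ax": 0, "ay": 0, "az": 0},
])

```text
t: 18.27
tool_pos: [0.5513, 0.2145, 0.2903]
orientation: [-3.129, -0.275, 0.002]
force: [1.4, -0.3, -7.7]
opening: 0.047
gripper_force: 50.0
```

```bash
python3 -c "
from h import *
go(.554,.2385,.095,10)"
```

```text
t 18.275 grasp [0.5511 0.2145 0.1233] yaw 10.1 f [ 1.4 -0.3 -7.7] op 0.047 | shift [ 0.0069 -0.0232  0.0283] turn [-0.     0.001  0.001] q6  1.68
```

carry_out([
  {"hand": 35, "x": 0.005, "y": -0.018, "z": 0.005, "ax": 0, "ay": 0, "az": 0},
  {"hand": 35, "x": 0.0065, "y": -0.025, "z": 0.012, "ax": 0, "ay": 0, "az": 0},
  {"hand": 35, "x": 0.0065, "y": -0.025, "z": 0.022, "ax": 0, "ay": 0, "az": 0},
  {"hand": 35, "x": 0.0065, "y": -0.025, "z": 0.032, "ax": 0, "ay": 0, "az": 0},
  {"hand": 35, "x": 0.0065, "y": -0.025, "z": 0.038, "ax": 0, "ay": 0, "az": 0},
  {"hand": 35, "x": 0.0065, "y": -0.025, "z": 0.042, "ax": 0, "ay": 0, "az": 0},
  {"hand": 35, "x": 0.0065, "y": -0.025, "z": 0.042, "ax": 0, "ay": 0, "az": 0},
  {"hand": 35, "x": 0.0065, "y": -0.025, "z": 0.042, "ax": 0, "ay": 0, "az": 0},
])

```text
t: 19.27
tool_pos: [0.5542, 0.2384, 0.2492]
orientation: [-3.129, -0.274, -0.001]
force: [0.7, -0.2, -8.4]
opening: 0.0474
gripper_force: 50.0
```

```bash
python3 -c "
from h import *
go(.554,.2385,.0738,10)"
```

```text
t 19.275 grasp [0.5543 0.2385 0.0822] yaw 10.0 f [ 0.7 -0.2 -8.4] op 0.0474 | shift [-0.0002 -0.0001  0.0084] turn [-0.    -0.001  0.   ] q6  1.72
```

carry_out([
  {"hand": 35, "x": 0, "y": 0, "z": 0.003, "ax": 0, "ay": 0, "az": 0},
  {"hand": 35, "x": 0, "y": 0, "z": 0.006, "ax": 0, "ay": 0, "az": 0},
  {"hand": 35, "x": 0, "y": 0, "z": 0.007, "ax": 0, "ay": 0, "az": 0},
  {"hand": 35, "x": 0, "y": 0, "z": 0.0075, "ax": 0, "ay": 0, "az": 0},
  {"hand": 35, "x": 0, "y": 0, "z": 0.008, "ax": 0, "ay": 0, "az": 0},
  {"hand": 35, "x": 0, "y": 0, "z": 0.0085, "ax": 0, "ay": 0, "az": 0},
  {"hand": 35, "x": 0, "y": 0, "z": 0.0085, "ax": 0, "ay": 0, "az": 0},
])

```text
t: 20.15
tool_pos: [0.5541, 0.2385, 0.2409]
orientation: [-3.13, -0.274, -0.0]
force: [-3.9, -2.7, -1.3]
opening: 0.0477
gripper_force: 50.0
```

```bash
python3 -c "
from h import *
go(.554,.2385,.0738,10)"
```

```text
t 20.15 grasp [0.5541 0.2385 0.0739] yaw 10.0 f [-3.9 -2.7 -1.3] op 0.0477 | shift [-0.0001 -0.      0.0001] turn [-0. -0.  0.] q6  1.72
```

The stack now carries the cylinder's weight, so I'll release and rise.

carry_out([
  {"hand": 100, "x": 0, "y": 0, "z": 0, "ax": 0, "ay": 0, "az": 0},
  {"hand": 100, "x": 0, "y": 0, "z": 0, "ax": 0, "ay": 0, "az": 0},
  {"hand": 100, "x": 0, "y": 0, "z": 0, "ax": 0, "ay": 0, "az": 0},
  {"hand": 100, "x": 0, "y": 0, "z": -0.005, "ax": 0, "ay": 0, "az": 0},
  {"hand": 100, "x": 0, "y": 0, "z": -0.03, "ax": 0, "ay": 0, "az": 0},
  {"hand": 100, "x": 0, "y": 0, "z": -0.07, "ax": 0, "ay": 0, "az": 0},
  {"hand": 100, "x": 0, "y": 0, "z": -0.11, "ax": 0, "ay": 0, "az": 0},
  {"hand": 100, "x": 0, "y": 0, "z": -0.14, "ax": 0, "ay": 0, "az": 0},
])

```text
t: 21.15
tool_pos: [0.5542, 0.2385, 0.383]
orientation: [-3.129, -0.274, -0.004]
force: [0.3, 0.1, -0.1]
opening: 0.093
gripper_force: 0.0
```

carry_out([
  {"hand": 100, "x": 0, "y": 0, "z": 0, "ax": 0, "ay": 0, "az": 0},
  {"hand": 100, "x": 0, "y": 0, "z": 0, "ax": 0, "ay": 0, "az": 0},
  {"hand": 100, "x": 0, "y": 0, "z": 0, "ax": 0, "ay": 0, "az": 0},
])

```text
t: 21.52
tool_pos: [0.5536, 0.2383, 0.3783]
orientation: [3.129, 0.274, -0.005]
force: [-1.1, 0.1, -0.1]
opening: 0.0928
gripper_force: 0.0
```

```bash
python3 -c "
from h import *
p=camera_params('wrist');im,d=read_camera('wrist');w=cloud(d,p)
look((.554,.2385),.094,.107,.05,w);look((.554,.2385),.034,.046,.11,w)
for n in('scene','side'):
    p=camera_params(n);im,d=read_camera(n);w=cloud(d,p);cv2.imwrite(f'pics/{n}9.png',im)
    cylfit(w,(.554,.2385),.05,.09);look((.512,-.191),.066,.079,.07,w);look((.554,.2385),.034,.046,.11,w)
"
```

```text
2208 (array([554.2, 239. ]), array([45.8, 45.1]), -78.5) 0.09973038884087365
13258 (array([553.8, 237.6]), array([151.1, 111.1]), 18.7) 0.04013257394452474
cyl 309 [0.55360606 0.23845857]
1028 (array([ 512.3, -189.5]), array([100.5,  50.7]), -16.6) 0.0706690309822896
3266 (array([554.5, 237.4]), array([152.4, 112.7]), 18.7) 0.039226617094822114
cyl 477 [0.55391132 0.238175  ]
402 (array([ 510.7, -188.2]), array([100.8,  55.1]), -15.1) 0.07068442045561979
2820 (array([553.3, 238.6]), array([151.1, 115.6]), 18.6) 0.039181835449780156
```

View pics/scene9.png

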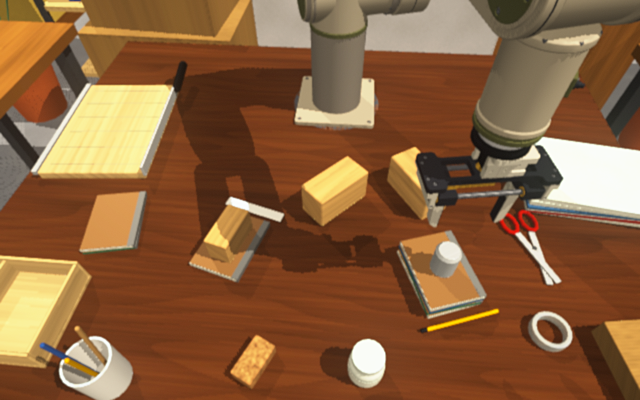

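The picture shows the cylinder (447,258) centred on the thick stack and the block (228,228) centred and aligned on the thin booklet. The gripper is clear of both, so I'm handing in.

```bash
python3 -c "
from plant import robot
print(robot.close_job())"
```

```text
the job is handed in; nothing more can be done
None
```

The swap is done and handed in at about 21.7 s: the steel cylinder stands in the middle of the thick stack and the wooden block stands upright on the thin booklet, in line with it, both within about 2 mm of centre by the cameras.

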